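Stand a loaded label-roll holder up on its kickstand and hold it

ROBOT

A 6-joint arm with a two-finger parallel gripper is mounted at the origin on the work surface. World frame = base frame: x ahead of the robot, y to its left, z up, the work surface at z = 0. Lengths are in m, angles in rad, forces in N, time in s.
With the tool pointing down it reaches from about 0.275 to 0.75 m from the base axis. Payload 10.2 kg.
Tool frame: the origin (TCP) lies midway between the tips of the shut fingers; the grasp point (between the pads) lies 19 mm behind it (env.hold_point_z is the distance from the TCP to the grasp point, in m); z points along the fingers, y is the line along which they close (so a half turn about z gives the same grasp; the last joint's range is limited). The gripper opens to 85 mm and grips with 20 to 120 N. Pads are 22 mm wide; open, the fingers measure 114 mm over their backs; the gripper's body (76 mm by 85 mm) begins 54 mm behind the grasp point. The pads swing forward as they close: fully open they stand 13 mm farther back than shut.
Start: joints at [1.037, 0.313, 1.498, -0, 1.331, -0.223], TCP at [0.161, 0.5, 0.231] pointing down, gripper open.
Joint ranges: [-2.94, 2.94], [-0.97, 2.17], [0.19, 2.56], [-1.23, 4.37], [0.02, 3.11], [-2.88, 2.88]. Speed limits (rad/s): [2.39, 2.39, 3.01, 3.14, 3.14, 3.14].

INTERFACE

Orientations are given as a unit quaternion [x, y, z, w].
In Python, from bench import env, kinematics, monitor, eyes, job gives the robot as it stands. The module is installed in compiled form; this text tells all that it offers. Calls block until the motion is done:
- env.reach(position, orientation): joint-space move of the TCP to a pose.
- env.movel(position, velocity=0.15, frame=None, guard=None): straight line of the TCP; frame=None keeps the orientation; velocity is the mean speed in m/s. With guard (N) it stops when the force on the tool has changed by that much, and returns True; else False.
- env.set_joints(angles): joint-space move.
- env.release() and env.close_gripper(effort=None): open the fingers fully, or close them until they stop; effort is the grip in N (None keeps the last).
- env.hold(seconds).
- kinematics.ik(position, orientation): joint angles nearest the present ones, or None.
- monitor.sense(): the state.
- eyes.grab_frame(name): name is "scene" or "top"; returns a dict with "frame" (480x640x3 uint8, red, green, blue), "mtx" (3x3 intrinsics, pixels), "k1" (the pictures are not rectified: a ray, as slopes to the right and down, at radius r is drawn at 1 + k1 r^2 times it, then the intrinsics apply), "view" (4x4, takes a point from world to camera coordinates). Camera axes: x right, y down, z forward; pixel columns grow to the right and rows downward; lengths in m; the calibration is good to about 2 mm. A picture is of the moment at which its call begins. There is no depth.
A pose or a line that the arm cannot do raises env.MotionError and nothing moves.
- job.hand_in(): hands the job in; it is judged then, once.
The state is a dict: "clock": time; "joints": joint angles; "qvel": joint speeds; "joint_efforts": joint torques, N m; "position": TCP position; "ee_rot": TCP orientation; "contact_force": force on the tool from outside, world axes, zero at the start; "ft_torque": the same for the moment, N m; "finger_gap": opening from 0.0 (shut) to 1.0 (fully open); "gripper_force": force on a finger pad.
Only numpy, scipy, OpenCV 4.12 (cv2) and the standard library are available. Lean on these libraries where they do the work, as an engineer would, in place of code of your own. Each camera call takes 0.05 s, during which the arm holds its last target. There are 200 camera calls.

TASK

The label-roll holder has just been loaded and its frame is leaning back, away from you. First press the keeper arm fully down onto the roll; then, with the frame still leaning, flip the kickstand over its centre until it is fully down; then take the frame by its top bar, bring it upright until the kickstand's foot presses on its strike plate, and finish while still holding it there by the bar, because it tips back if let go. Do not disturb the things standing around.

Things in the scene. Friction and masses are not known exactly. Their poses are not given: they have to be found in the camera images.
- base: The holder's fixed steel base plate, 260 x 260 x 12 mm. Origin: on the desk straight below the middle of the frame's hinge line; the plate reaches 150 mm from it in -x and 110 in +x. z up, y along the hinge line; -x is the kickstand's side and faces roughly the robot, +x the roll's side. Two fixed posts (x 44, y +-100, 112 mm high) stop the leaning frame.
- hinge (a point): Middle of the frame's hinge line, 20 mm above the desk; fixed, axes as the base. It is the origin of the frame's coordinates (x, z; z up along the frame): with the frame tipped by a, a frame point lies from here at x cos a + z sin a along the base's x and z cos a - x sin a up.
- frame (a joint): Tip angle of the frame (rad): 0 upright, 0.25 leaning back to the base's +x on its stop, where it starts and falls back to (2 to 4 N at the top bar raises it, 1 N holds it upright; almost no friction). With the kickstand down its foot meets the strike plate at 0; otherwise the frame can tip forward to -0.3. Aluminium uprights 12 x 14 mm at y +-100, a cross bar, a centre strip.
- roll: Paper label roll on the frame's hub, 110 mm across and 60 mm thick, on the frame's +x side (frame x 12 to 72). Origin on its axis in the frame's plane (frame x 0, z 120).
- top_bar: The frame's aluminium top bar: 12 mm thick (x), 230 long (y), 16 high (z). Origin at its centre (frame x 0, z 190); z points up along the frame. Grip it across its thickness about 75 mm to either side of the middle, from above, clear of the keeper and the roll.
- keeper (a joint): Angle of the keeper arm above closed (rad): 0 closed, down on the roll and square to the frame (pointing to the frame's +x), on its stop; up to 1.5 open. Starts raised by 0.9 to 1.4. A stiff hinge: it stays where it is left, and about 0.7 N at 55 mm from the pivot moves it. A steel strip 74 mm long, 24 wide (y), 6 thick, behind the middle of the top bar.
- keeper_pivot (a point): Pivot of the keeper arm, a y axis at frame x 16, z 186, mid width and thickness of the arm.
- keeper_tip (a point): Free end of the keeper arm, 74 mm from its pivot, mid thickness and width.
- leg (a joint): Angle of the kickstand (rad): 0 folded up, pointing up and 0.2 rad back to the frame; grows as it swings forward (base's -x) and down; 3.74 fully down on its stop, 0.4 rad back past straight down. An over-centre spring drives it to the nearer end: dead centre 1.87 (about straight forward), about 1 N at the foot starts it, past 2.1 it goes fully down by itself within 1 s.
- leg_pivot (a point): Pivot of the kickstand, a y axis at frame x -100, z 82, in a fork 29 mm wide. The leg is a steel strip 14 mm wide (y) and 8 thick, 85 mm from here to the centre of the foot.
- foot: The kickstand's rubber foot: a round bar 16 mm in diameter, 34 mm long along y, across the end of the leg. Origin at its centre. Folded up it stands free in front of the frame; 70 mm clear of the top bar: shut fingers let down behind it (+x side) can push it forward and then down. A tight grip on it does not let it turn and drags the whole frame up.
- strike: Steel strike plate for the foot, 60 x 70 x 4 mm, on the base 67 mm in front (-x) of the hinge line. Origin: centre of its underside; its top is 16 mm above the desk. With the frame leaning and the leg down, the foot hangs about 16 mm above it.
- tube_rack: Bystander: white rack, 66 x 106 mm, 57 mm high, with capped tubes up to 94 mm high. Origin under its centre.
- spray: Bystander: white spray bottle, 68 mm across, 196 mm high. Origin under its centre.
- pen_pot: Bystander: black pot with pens, 66 mm across, 85 mm high (pens to 128 mm). Origin under its centre.

How it is judged:
By the outcome, as a careful person would: the job done as asked, in the order asked, and still so for the second after the job is handed in, while the arm keeps its last pose, push and grip.
It also fails if it takes over 58 s, if anything falls off the work surface, if the arm or the gripper's body presses on something with over 40 N, if the wrist force passes 120 N, or if a joint passes its speed limit or range.

## Working session

There is one attempt and no reset: what is moved stays moved. The work goes in short steps, each a Python script; the robot and the scene stay as the last script left them, time stands still between calls to the robot, and variables do not carry over. Pictures are saved under pics/ and viewed, at most 10 in all, crops included, and the job is handed in when it is done.

```bash
mkdir -p pics; python3 - <<'E'
from bench import env, kinematics, monitor, eyes, job
import cv2,numpy as np
for n in("scene","top"):
    d=eyes.grab_frame(n); cv2.imwrite(f"pics/{n}0.png",d["frame"][:,:,::-1]); np.savez(f"pics/{n}0.npz",**d)
    print(n,d["mtx"],d["k1"],np.round(d["view"],4), np.round(-d["view"][:3,:3].T@d["view"][:3,3],3))
print(monitor.sense(), env.hold_point_z)
E
```

```text
scene [[549.74382014   0.         319.39276298]
 [  0.         549.74382014 240.71179212]
 [  0.           0.           1.        ]] -0.1724813525863335 [[-0.5075  0.8616  0.0106  0.2807]
 [ 0.593   0.3582 -0.7211 -0.2678]
 [-0.6251 -0.3597 -0.6927  1.4664]
 [ 0.      0.      0.      1.    ]] [1.218 0.382 0.82 ]
top [[589.11900618   0.         312.16457069]
 [  0.         589.11900618 241.16772346]
 [  0.           0.           1.        ]] -0.1276826958692336 [[-0.0061 -0.9999 -0.0091  0.0501]
 [-0.9821  0.0077 -0.1882  0.6013]
 [ 0.1883  0.0078 -0.9821  1.137 ]
 [ 0.      0.      0.      1.    ]] [0.377 0.037 1.23 ]
{'clock': 0.1, 'joints': array([ 1.03660315e+00,  3.13354321e-01,  1.49836709e+00, -3.54003371e-05,
        1.33096053e+00, -2.23374946e-01]), 'qvel': array([-0.00027479, -0.00147475, -0.00374905,  0.00034442, -0.00096761,
        0.00023901]), 'joint_efforts': array([ 2.60959925e-03, -4.12898970e+01, -2.60138458e+01, -1.30304734e-04,
        3.05612746e-03,  5.93617614e-06]), 'position': array([0.16045479, 0.49964256, 0.23081037]), 'ee_rot': array([ 1.54780113e-01,  9.87948794e-01, -5.12392099e-04, -1.85431026e-04]), 'contact_force': array([-1.04167292,  0.22368025,  0.47116665]), 'ft_torque': array([-0.04339836, -0.01701328, -0.02199041]), 'gripper_force': 0.0, 'finger_gap': 1.0000218964677388} 0.0187
```

View pics/scene0.png

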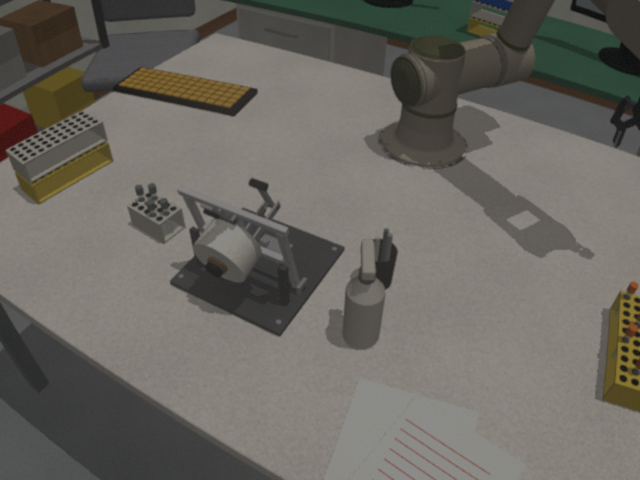

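View pics/top0.png

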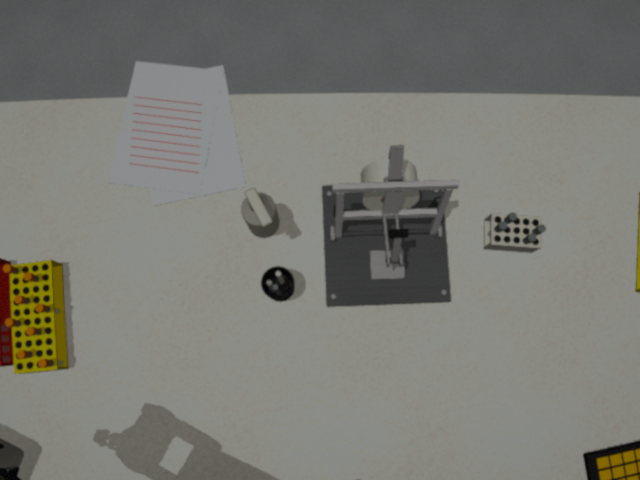

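The scene view is from the far side: frame leaning toward the camera around (240,240), spray at (362,310), pen pot at (387,260), tube rack at (157,215). In the top view the base plate corners are near (323,186), (447,182), (450,301), (328,306). The top bar runs (335,186)–(458,184), the keeper is at (396,155) and the foot at (399,233).

```bash
cat > h.py <<'E'
import numpy as np,cv2
def load(n): return dict(np.load(f"pics/{n}.npz"))
def dist(d): return np.array([float(d["k1"]),0,0,0,0])
def ray(d,uv):
    p=cv2.undistortPoints(np.array([[uv]],float),d["mtx"],dist(d))[0,0]
    R=d["view"][:3,:3]; return -R.T@d["view"][:3,3], R.T@np.array([p[0],p[1],1.])
def plane(d,uv,z):
    c,r=ray(d,uv); return c+r*(z-c[2])/r[2]
def tri(d1,u1,d2,u2):
    c1,r1=ray(d1,u1);c2,r2=ray(d2,u2)
    s=np.linalg.lstsq(np.c_[r1,-r2],c2-c1,rcond=None)[0]
    a,b=c1+s[0]*r1,c2+s[1]*r2
    return (a+b)/2,np.linalg.norm(a-b)
def proj(d,P):
    P=np.atleast_2d(np.array(P,float)); R=d["view"][:3,:3]
    return cv2.projectPoints(P,cv2.Rodrigues(R)[0],d["view"][:3,3],d["mtx"],dist(d))[0][:,0]
E
python3 - <<'E'
from h import *
t,s=load("top0"),load("scene0")
g=cv2.cvtColor(t["frame"],cv2.COLOR_RGB2GRAY)
m=((g<85)*255).astype(np.uint8); m[:150]=0; m[330:]=0; m[:,:305]=0; m[:,470:]=0
m=cv2.morphologyEx(m,cv2.MORPH_CLOSE,np.ones((3,3)))
cs=max(cv2.findContours(m,0,2)[0],key=cv2.contourArea)
print(cv2.contourArea(cs)); ap=cv2.approxPolyDP(cs,4,True)[:,0]
for p in ap: print("top",p,np.round(plane(t,p,.012),4))
for p in [(172,283),(280,333),(344,247)]: print("scene",p,np.round(plane(s,p,.012),4))
for n,p,z in (("spray",(258,218),0),("pot",(278,284),.085),("rack",(515,232),.057)): print(n,plane(t,p,z))
a=cv2.resize(t["frame"][135:315,310:470],(640,720),interpolation=cv2.INTER_CUBIC)
a=cv2.resize(t["frame"][140:310,315:465],None,fx=3.5,fy=3.5,interpolation=cv2.INTER_CUBIC)[:600]
cv2.imwrite("pics/tc.png",np.clip(a[:,:,::-1]*1.6,0,255).astype(np.uint8))
b=cv2.resize(s["frame"][170:340,165:350],None,fx=3.5,fy=3.5,interpolation=cv2.INTER_CUBIC)
cv2.imwrite("pics/sc.png",np.clip(b[:,:,::-1]*1.6,0,255).astype(np.uint8))
E
```

```text
13946.5
top [323 186] [0.7307 0.0222 0.012 ]
top [328 306] [0.4737 0.0144 0.012 ]
top [450 300] [ 0.4835 -0.2396  0.012 ]
top [443 212] [ 0.6715 -0.2336  0.012 ]
top [450 191] [ 0.718  -0.2513  0.012 ]
top [333 191] [0.7194 0.0009 0.012 ]
scene (172, 283) [ 0.7443 -0.2265  0.012 ]
scene (280, 333) [0.7341 0.0236 0.012 ]
scene (344, 247) [0.4788 0.016  0.012 ]
spray [0.66413811 0.16232412 0.        ]
pot [0.51152464 0.11298347 0.085     ]
rack [ 0.61760338 -0.3720304   0.057     ]
```

View pics/tc.png

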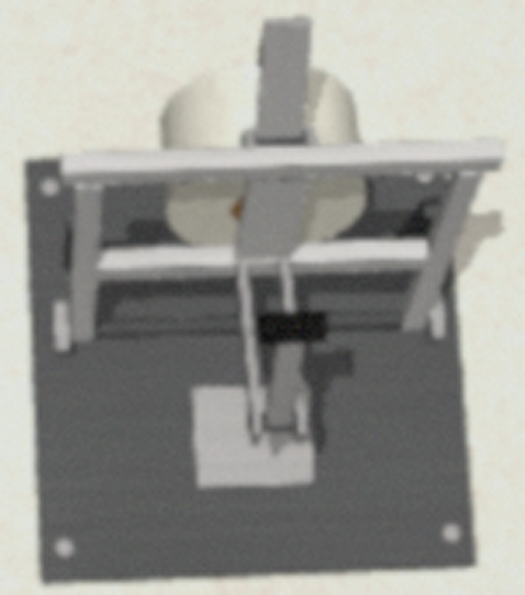

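View pics/sc.png

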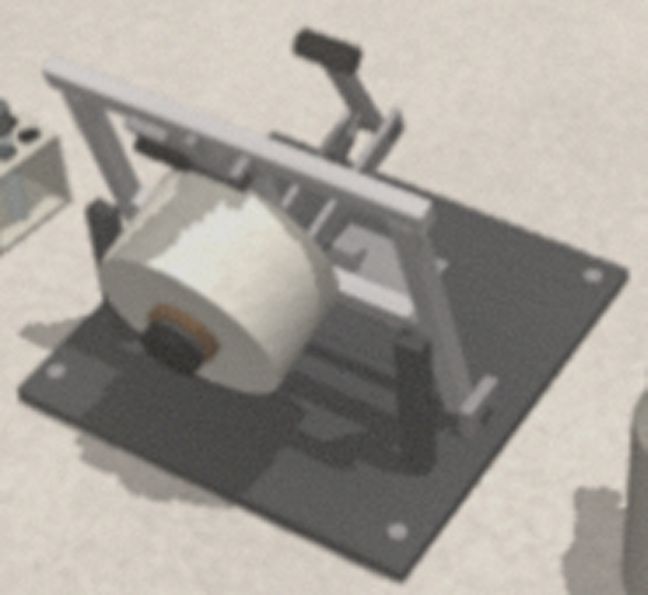

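In the crops, the top bar ends are at top (333,187)/(458,184) and scene (288,229)/(179,189). The foot is at top (398,233) and scene (259,184). The keeper tip is at top (397,146), with its dark end face at scene (212,213).

```bash
cat >> h.py <<'E'
def fit():
    obj=np.array([[.11,.13],[-.15,.13],[-.15,-.13],[.11,-.13]])
    w=np.array([[.7324,.0229],[.4762,.0152],[.4835,-.2396],[.7443,-.2265]])
    a,b=obj-obj.mean(0),w-w.mean(0)
    yaw=np.arctan2((a[:,0]*b[:,1]-a[:,1]*b[:,0]).sum(),(a*b).sum())
    R=np.array([[np.cos(yaw),-np.sin(yaw)],[np.sin(yaw),np.cos(yaw)]])
    return w.mean(0)-R@obj.mean(0),yaw,R
O,YAW,RB=fit()
def B(x,y,z): # base coords -> world
    return np.r_[O+RB@[x,y],z]
def F(x,y,z,a=.25):
    return B(x*np.cos(a)+z*np.sin(a),y,.02+z*np.cos(a)-x*np.sin(a))
def toB(p): return np.r_[RB.T@(p[:2]-O),p[2]]
E
python3 - <<'E'
from h import *
from bench import kinematics,env
t,s=load("top0"),load("scene0")
print(O,YAW)
for n,u,v,e in (("bar+",(333,186.6),(287.9,229.4),F(0,.115,.195)),("bar-",(457.9,184.3),(178.7,189.4),F(0,-.115,.195)),
  ("foot",(398.4,233.1),(258.7,184.3),F(-.083,0,.165)),("tip",(396.7,146.3),(212,212.9),F(.016,0,.186)),):
    p,r=tri(t,u,s,v); print(n,np.round(toB(p),4),round(r,4),"exp",np.round(toB(e),4),proj(t,e).round(1),proj(s,e).round(1))
for k in (.9,1.,1.1,1.2,1.3,1.4):
    e=F(.016+.074*np.cos(k),0,.186+.074*np.sin(k)); print(k,toB(e).round(3),proj(t,e).round(1),proj(s,e).round(1))
E
```

```text
[ 0.62908468 -0.10621721] 0.039149590715688534
bar+ [0.047  0.1114 0.2101] 0.0008 exp [0.0482 0.115  0.2089] [[330.8 186.3]] [[289.1 231.1]]
bar- [ 0.0442 -0.1183  0.2036] 0.0032 exp [ 0.0482 -0.115   0.2089] [[457.3 180.9]] [[179.1 189.1]]
foot [-0.0413 -0.0021  0.2001] 0.001 exp [-0.0396  0.      0.2004] [[397.4 232.1]] [[259.5 185.1]]
tip [ 1.039e-01 -1.000e-04  2.438e-01] 0.0088 exp [0.0615 0.     0.1963] [[393.  178.5]] [[227.6 219.1]]
0.9 [ 0.12  -0.     0.241] [[393.6 139.4]] [[203.4 219.6]]
1.0 [ 0.116 -0.     0.247] [[394.2 140.8]] [[204.7 215.2]]
1.1 [ 0.11  -0.     0.252] [[394.8 142.6]] [[206.3 210.8]]
1.2 [0.105 0.    0.256] [[395.4 144.8]] [[208.1 206.5]]
1.3 [ 0.098 -0.     0.26 ] [[396.  147.4]] [[210.2 202.4]]
1.4 [0.092 0.    0.264] [[396.5 150.3]] [[212.4 198.4]]
```

```bash
cat >> h.py <<'E'
YAW=.028; O=O+np.array([-.0015,-.002]); c_,s_=np.cos(YAW),np.sin(YAW); RB=np.array([[c_,-s_],[s_,c_]])
from scipy.spatial.transform import Rotation as Rn
def Q(a=0.,f=1):
    z=np.array([-np.sin(a),0,-np.cos(a)]); y=f*np.array([np.cos(a),0,-np.sin(a)])
    M=np.c_[np.cross(y,z),y,z]; R=np.eye(3); R[:2,:2]=RB
    return Rn.from_matrix(R@M).as_quat()
H=.014
PX,PZ=.016*np.cos(.25)+.186*np.sin(.25), .02+.186*np.cos(.25)-.016*np.sin(.25)
def keep(k,r=.045,g=0.):   # TCP when finger works keeper at angle k
    e=k-.25; w=np.clip((1.0-e)/1.25,0,1)
    return B(PX+r*np.cos(e)-(.003+g)*np.sin(e)-H*(1-w),0,PZ+r*np.sin(e)+(.003+g)*np.cos(e)-.004*(1-w))
LX,LZ=-.1*np.cos(.25)+.082*np.sin(.25), .02+.082*np.cos(.25)+.1*np.sin(.25)
def leg(l,g=0.):
    th=l-.45; cx,cz=LX-.085*np.sin(th),LZ+.085*np.cos(th)
    w=np.clip((th+.45)/1.8,0,1)
    return B(cx+(.008+g)*np.cos(th)+H*(1-w*.7),0,cz-.010*(1-w)**2+(.008+g)*max(np.sin(th),0))
def bar(a,up=0.,y=.075):
    return F(0,y,.19-.019+up,a)
E
python3 - <<'E'
from h import *
from bench import kinematics as K
def show(n,p,q):
    j=K.ik(p,q); print(n,p.round(3),None if j is None else np.round(j,2))
for f in (1,-1):
    for k in (1.5,.7,0): show(("k",k,f),keep(k),Q(0,f))
    for l in (0,1.2,2.2): show(("l",l,f),leg(l),Q(0,f))
    for a,u in ((.25,.08),(.25,0),(.12,0),(0,0)): show(("b",a,u,f),bar(a,u),Q(a,f))
    show(("b vert",f),bar(.25),Q(0,f))
E
```

```text
('k', 1.5, 1) [ 0.686 -0.107  0.236] [-0.32  0.71  0.86 -0.    1.56 -0.35]
('k', 0.7, 1) [ 0.72  -0.106  0.216] [-0.31  0.82  0.73 -0.    1.59 -0.33]
('k', 0, 1) [ 0.733 -0.105  0.188] [-0.3   0.87  0.71 -0.    1.56 -0.33]
('l', 0, 1) [ 0.609 -0.109  0.191] [-0.37  0.55  1.25 -0.    1.34 -0.39]
('l', 1.2, 1) [ 0.506 -0.112  0.191] [-0.44  0.33  1.58 -0.    1.23 -0.47]
('l', 2.2, 1) [ 0.47  -0.113  0.117] [-0.48  0.35  1.77 -0.    1.02 -0.51]
('b', 0.25, 0.08, 1) [ 0.688 -0.032  0.263] [-0.2   0.9   0.48 -0.06  2.01 -0.24]
('b', 0.25, 0, 1) [ 0.668 -0.032  0.186] [-0.2   0.84  0.78 -0.06  1.76 -0.23]
('b', 0.12, 0, 1) [ 0.646 -0.033  0.19 ] [-0.22  0.69  1.03 -0.03  1.54 -0.25]
('b', 0, 0, 1) [ 0.625 -0.033  0.191] [-0.24  0.57  1.22 -0.    1.35 -0.27]
('b vert', 1) [ 0.668 -0.032  0.186] [-0.22  0.67  1.07 -0.    1.4  -0.25]
('k', 1.5, -1) [ 0.686 -0.107  0.236] [-0.32  0.71  0.86 -0.    1.56  2.79]
('k', 0.7, -1) [ 0.72  -0.106  0.216] [-0.31  0.82  0.73 -0.    1.59  2.81]
('k', 0, -1) [ 0.733 -0.105  0.188] [-0.3   0.87  0.71 -0.    1.56  2.81]
('l', 0, -1) [ 0.609 -0.109  0.191] [-0.37  0.55  1.25 -0.    1.34  2.75]
('l', 1.2, -1) [ 0.506 -0.112  0.191] [-0.44  0.33  1.58 -0.    1.23  2.67]
('l', 2.2, -1) [ 0.47  -0.113  0.117] [-0.48  0.35  1.77 -0.    1.02  2.64]
('b', 0.25, 0.08, -1) [ 0.688 -0.032  0.263] None
('b', 0.25, 0, -1) [ 0.668 -0.032  0.186] None
('b', 0.12, 0, -1) [ 0.646 -0.033  0.19 ] None
('b', 0, 0, -1) [ 0.625 -0.033  0.191] [-0.24  0.57  1.22 -0.    1.35  2.87]
('b vert', -1) [ 0.668 -0.032  0.186] None
```

```bash
python3 - <<'E'
from h import *
from bench import env,monitor,eyes
q=Q()
p=monitor.sense()["position"]; env.movel(p+[0,0,.12],.25); env.close_gripper(30)
s=keep(1.5)-B(.012,0,0)+B(0,0,0); s[2]=keep(1.5)[2]
env.reach(s+[0,0,.1],q); env.movel(s,.12)
f0=monitor.sense()["contact_force"]
for k in (1.5,1.2,.9,.6,.4,.2,.07):
    h=env.movel(keep(k),.06,guard=15); print(k,h,(monitor.sense()["contact_force"]-f0).round(1))
    if h: break
else:
    h=env.movel(keep(0,g=-.006),.02,guard=8); st=monitor.sense(); print(h,(st["contact_force"]-f0).round(1),st["position"]-keep(0))
print(monitor.sense()["clock"])
for n in("scene","top"):
    d=eyes.grab_frame(n); np.savez(f"pics/{n}1.npz",**d)
    cv2.imwrite(f"pics/{n}1.png",np.clip(cv2.resize((d["frame"][140:310,165:350] if n=="scene" else d["frame"][140:310,315:465]),None,fx=3.2,fy=3.2,interpolation=2)[:,:,::-1]*1.6,0,255).astype(np.uint8))
E
```

```text
1.5 False [-0.6  1.4 -0.7]
1.2 False [ 0.6  1.  -0.3]
0.9 False [-0.1  0.5 -0.2]
0.6 False [0.1 0.4 0.1]
0.4 False [0.3 0.8 0.3]
0.2 False [0.2 0.2 0.7]
0.07 False [-0.2  0.1  0.5]
True [-0.8  0.3  4.4] [-4.17580219e-04 -3.26439507e-05  1.43955195e-03]
7.9583
```

View pics/scene1.png

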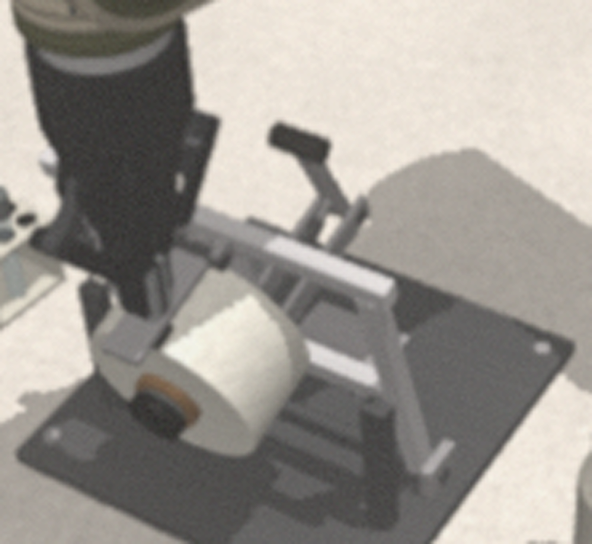

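The fingers are at crop (140,290), pressing the keeper flat onto the roll at (150,330). I'll press once more to make sure it's on its stop, then do the leg.

```bash
python3 - <<'E'
from h import *
from bench import env,monitor,eyes
f0=monitor.sense()["contact_force"]; p=monitor.sense()["position"]
h=env.movel(p-[0,0,.008],.015,guard=15); st=monitor.sense()
print("press",h,(st["contact_force"]-f0).round(1),(st["position"]-p).round(4))
p=st["position"]; env.movel(p+[0,0,.07],.15)
s=leg(0,g=.012); env.movel(np.r_[s[:2],p[2]+.07],.2); h=env.movel(s,.15,guard=10); print("down",h)
f0=monitor.sense()["contact_force"]
if not h:
  for l in np.arange(0,2.3,.2):
    h=env.movel(leg(l),.08,guard=15); print(round(l,1),h,(monitor.sense()["contact_force"]-f0).round(1))
    if h: break
print(monitor.sense()["clock"])
env.hold(.6)
for n in("scene","top"):
    d=eyes.grab_frame(n); np.savez(f"pics/{n}2.npz",**d)
    cv2.imwrite(f"pics/{n}2.png",np.clip(cv2.resize((d["frame"][140:310,165:350] if n=="scene" else d["frame"][140:310,315:465]),None,fx=3.2,fy=3.2,interpolation=2)[:,:,::-1]*1.6,0,255).astype(np.uint8))
E
```

```text
press True [ 0.  -0.4 -1.2] [ 0.0001 -0.      0.    ]
down False
0.0 False [ 0.3 -0.4 -0.4]
0.2 False [ 2.2 -0.   1.8]
0.4 False [ 2.  -0.4  1.4]
0.6 False [ 1.5  0.4 -1.4]
0.8 False [ 1.3  0.6 -0.1]
1.0 False [ 1.2  0.7 -0.4]
1.2 False [ 1.4  0.7 -0.6]
1.4 False [ 0.1  0.1 -0.6]
1.6 False [ 0.2 -0.  -0.2]
1.8 False [ 1.2  0.1 -0.3]
2.0 False [ 1.5 -0.3 -0.8]
2.2 False [-0.2 -0.2 -0.1]
14.7083
```

View pics/scene2.png

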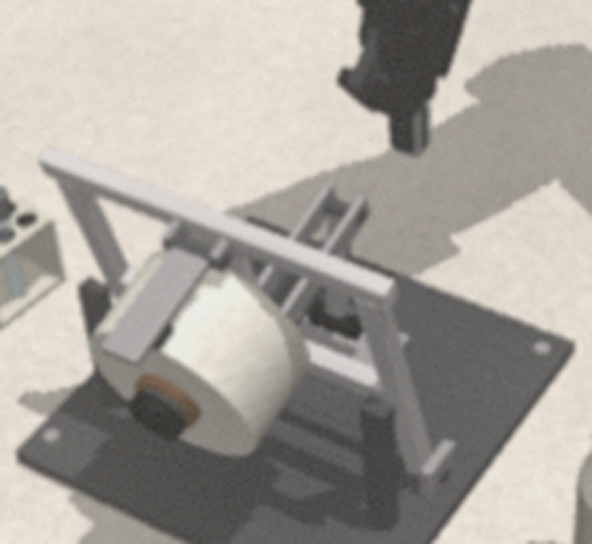

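The foot now sits low at crop (335,320), behind the bar, so the leg is down. The keeper lies flat on the roll and the frame is still leaning. Next is gripping the bar.

```bash
python3 - <<'E'
from h import *
from bench import env,monitor,eyes
p=monitor.sense()["position"]; env.movel(p+[0,0,.17],.2); env.release()
env.reach(bar(.25,.1),Q(.25)); f0=monitor.sense()["contact_force"]
h=env.movel(bar(.25),.1,guard=10); print("down",h)
if not h:
    env.close_gripper(40); env.hold(.3)
st=monitor.sense(); print((st["contact_force"]-f0).round(1),st["finger_gap"],st["gripper_force"],(st["position"]-bar(.25)).round(4),st["clock"])
for n in("scene","top"):
    d=eyes.grab_frame(n); np.savez(f"pics/{n}3.npz",**d)
a,b=[dict(np.load(f"pics/{n}3.npz"))["frame"] for n in("scene","top")]
c=np.hstack([cv2.resize(a[120:320,165:350],(400,432),interpolation=2),cv2.resize(b[130:310,300:467],(400,432),interpolation=2)])
cv2.imwrite("pics/c3.png",np.clip(c[:,:,::-1]*1.6,0,255).astype(np.uint8))
E
```

```text
down False
[-5.   0.4  1.7] 0.1311218303905858 41.012930274009705 [-0.0005  0.      0.0003] 20.4083
```

View pics/c3.png

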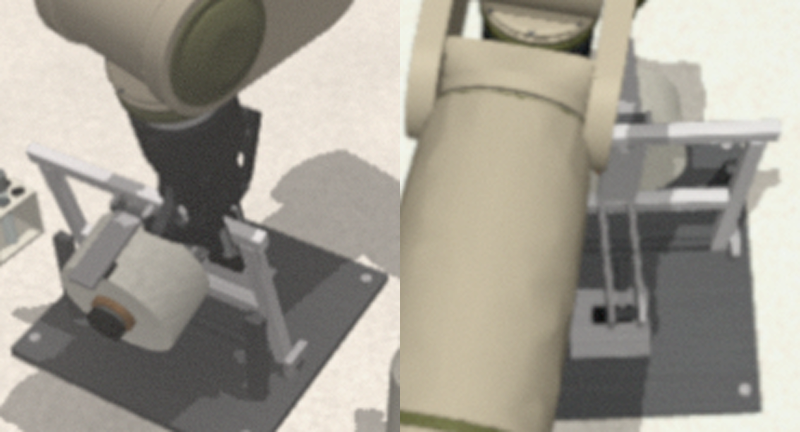

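The fingers are closed on the bar near its +y end, at left-panel (215,230). The foot hangs over the strike plate at right-panel (610,315). Now I'll bring the frame upright.

```bash
python3 - <<'E'
from h import *
from bench import env,monitor,eyes
st=monitor.sense(); b=toB(st["position"]); r=np.array([b[0],b[2]-.02]); f0=st["contact_force"]
def at(a):
    d=.25-a; x=r[0]*np.cos(d)-r[1]*np.sin(d); z=r[0]*np.sin(d)+r[1]*np.cos(d)
    return B(x,b[1],.02+z)
for a in (.2,.15,.1,.06,.03,.015,.0,-.01,-.02,-.03):
    h=env.movel(at(a),.05 if a>.03 else .015,frame=Q(a),guard=20 if a>.03 else 8)
    s=monitor.sense(); print(a,h,(RB.T@(s["contact_force"]-f0)[:2]).round(1),(s["contact_force"]-f0)[2].round(1),(s["position"]-at(a)).round(4))
    if h: break
env.hold(.5); s=monitor.sense(); print((s["contact_force"]-f0).round(1),s["clock"],s["gripper_force"],s["finger_gap"],s["ft_torque"].round(2))
for n in("scene","top"):
    d=eyes.grab_frame(n); np.savez(f"pics/{n}4.npz",**d)
a,b=[dict(np.load(f"pics/{n}4.npz"))["frame"] for n in("scene","top")]
c=np.hstack([cv2.resize(a[120:320,165:350],(400,432),interpolation=2),cv2.resize(b[130:310,300:467],(400,432),interpolation=2)])
cv2.imwrite("pics/c4.png",np.clip(c[:,:,::-1]*1.6,0,255).astype(np.uint8))
E
```

```text
0.2 False [ 8.2 -1. ] -3.8 [ 0.0001 -0.      0.    ]
0.15 False [ 7.2 -0.7] -2.6 [0.0002 0.     0.    ]
0.1 False [ 7.3 -0.8] -3.1 [0.0003 0.     0.0001]
0.06 False [ 6.6 -0.5] -1.2 [0.0002 0.     0.0001]
0.03 False [ 7.3 -0.5] -0.8 [-0.     -0.      0.0001]
0.015 False [ 6.8 -1.1] -0.4 [-0.0001 -0.      0.0001]
0.0 False [ 7.3 -1.2] 0.7 [-0.0001 -0.      0.0001]
-0.01 False [14.2 -0.2] -0.7 [0.0008 0.     0.0001]
-0.02 True [15.2 -1. ] -1.3 [0.0026 0.     0.0002]
[14.4 -0.1 -1. ] 23.9 42.10513651371002 0.12924958108253828 [ 0.01 -0.74 -0.05]
```

View pics/c4.png

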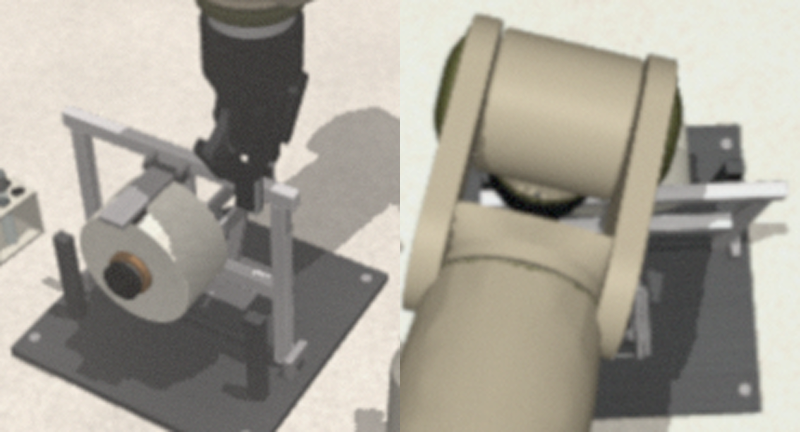

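The frame is upright, the bar is gripped, and the keeper is flat on the roll. The force jumped by about 7 N at tip angle ≈ 0, so the foot is pressing on the strike plate.

```bash
python3 -c "
from bench import job
print(job.hand_in())"
```

```text
the job is handed in; nothing more can be done
None
```

The job is handed in at about 24 s of the 58 s limit: keeper pressed onto its stop, kickstand flipped down with the frame still leaning, and the frame held upright by its top bar with the foot pressing on the strike plate, without touching the things around it; no verdict came back.

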